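Close up the sauce jars in the round pan and fit the seventh

ROBOT

A 6-joint arm with a two-finger parallel gripper is mounted at the origin on the work surface. World frame = base frame: x ahead of the robot, y to its left, z up, the work surface at z = 0. Lengths are in m, angles in rad, forces in N, time in s.
With the tool pointing down it reaches from about 0.275 to 0.75 m from the base axis. Payload 10.2 kg.
Tool frame: the origin (TCP) lies at the very end of the fingers, on their centre line; the grasp point (between the pads) lies 19 mm behind it; z points along the fingers, y is the direction in which the jaws open and shut (so a half turn about z gives the same grasp; the last joint's range is limited). The gripper opens to 85 mm and grips with 20 to 120 N. Pads are 22 mm wide; open, the fingers measure 114 mm over their backs; the gripper's body (76 mm by 85 mm) begins 54 mm behind the grasp point. The pads swing forward as they close: fully open they stand 13 mm farther back than shut.
Start: joints at [0.912, 0.313, 1.498, -0, 1.331, -0.223], TCP at [0.222, 0.476, 0.231] pointing down, gripper open.
Joint ranges: [-2.94, 2.94], [-0.97, 2.17], [0.19, 2.56], [-1.23, 4.37], [0.02, 3.11], [-2.88, 2.88]. Speed limits (rad/s): [2.39, 2.39, 3.01, 3.14, 3.14, 3.14].

INTERFACE

Orientations are given as a unit quaternion [x, y, z, w].
In Python, from plant import arm gives the robot as it stands.
- The arm moves only by the tool step_arm, never from a script. Its argument "increments" is a list of rows, each a list of 7 numbers: the shift along the tool's x, y, z in cm, then the turn, a rotation vector about the tool's x, y, z in degrees, then the closure, from 0 (fully open) to 1 (shut). A call has 1 to 10 rows; each row is the pose to reach, as a shift and turn from the pose commanded when the call began, along the tool's axes at that moment; what a row does not reach only later rows make up. A row lasts 1/10 s, in which the tool goes at most 50 mm and 8.59 degrees, less where a joint would pass 70% of its speed; a pose out of reach is approached as far as the arm can. A call with a gripper value outside its range is refused whole. The fingers move at their own pace and stop on an object; "grip_force" is the grip in N (left out, the last holds). Time passes only in rows, so rows that repeat a pose let the fingers close. It gives the time, the measured TCP pose, the force and the opening at its end, in the units of the state.
- arm.get_obs(): the state, without advancing time (a new reading comes with each control period).
- arm.grab_frame(name): name is "scene" or "top" or "wrist"; returns a dict with "color" (384x512x3 uint8, red, green, blue), "K" (3x3 intrinsics, pixels), "pose" (4x4, takes a point from camera to world coordinates); the wrist camera has in their place "mount" (4x4, takes a point from camera to tool coordinates, whose origin is the TCP and whose axes are the flange's). Camera axes: x right, y down, z forward; pixel columns grow to the right and rows downward; lengths in m; the calibration is good to about 2 mm. A picture is of the moment at which its call begins: read the wrist's pose just before it. There is no depth.
- arm.job_done(): hands the job in, once; it reports no verdict.
The state is a dict: "time_s": time; "joint_positions": joint angles; "joint_velocities": joint speeds; "joint_torque": joint torques, N m; "ee_pos": TCP position; "eef_rot": TCP orientation; "wrist_force": force on the tool from outside, world axes, zero at the start; "ft_torque": the same for the moment, N m; "finger_gap": opening from 0.0 (shut) to 1.0 (fully open).
Only numpy, scipy, OpenCV 4.12 (cv2) and the standard library are available. Lean on these libraries where they do the work, as an engineer would, in place of code of your own. Each camera call takes 0.05 s, during which the arm holds its last target.

TASK

Six sauce jars stand spread out in the round steel pan and the seventh is still on the scale: pack the pan full. Without lifting the six, slide them together in the pan until there is a place for one more, then set the seventh down gently in it, so that all seven stand flat on the pan's floor, one in the middle and six around it. Knock no jar over, and leave the cleaver, the saucepan and the squeeze bottle where they are.

Things in the scene. Friction and masses are not known exactly. Their poses are not given: they have to be found in the camera images.
- pan: round stainless steel pan standing loose on the counter, 0.9 kg: inside diameter 218 mm, outside 227 mm over the rolled rim, wall 38 mm high, flat floor 4 mm thick. Origin: on its axis at the underside, z up. It holds seven jars, with 7 mm to spare in radius: one in the middle, six round it. At the start no gap between jars is wide enough for another.
- scale: low white portion scale with a steel platform, fixed to the counter, 205 x 175 mm; origin at the centre of its underside. The platform (150 x 165 mm) is centred 22 mm along the scale's own +x from the origin; its top is 48 mm above the counter.
- jar1_center (a point): rigid sauce jar, all alike: 70 mm tall, 0.2 to 0.35 kg; body 68 mm diameter up to 38 mm (bottom edge chamfered 5 mm), sloping shoulder to 46 mm, straight brass-coloured cap 44 mm diameter from 46 mm to the flat top. Point: on its axis, 35 mm above its underside; z up. Slides easily in the pan (friction about 0.3). One of the six in the pan at the start: one near the middle, five spread round the wall.
- jar2_center (a point): rigid sauce jar, all alike: 70 mm tall, 0.2 to 0.35 kg; body 68 mm diameter up to 38 mm (bottom edge chamfered 5 mm), sloping shoulder to 46 mm, straight brass-coloured cap 44 mm diameter from 46 mm to the flat top. Point: on its axis, 35 mm above its underside; z up. Slides easily in the pan (friction about 0.3). One of the six in the pan at the start: one near the middle, five spread round the wall.
- jar3_center (a point): rigid sauce jar, all alike: 70 mm tall, 0.2 to 0.35 kg; body 68 mm diameter up to 38 mm (bottom edge chamfered 5 mm), sloping shoulder to 46 mm, straight brass-coloured cap 44 mm diameter from 46 mm to the flat top. Point: on its axis, 35 mm above its underside; z up. Slides easily in the pan (friction about 0.3). One of the six in the pan at the start: one near the middle, five spread round the wall.
- jar4_center (a point): rigid sauce jar, all alike: 70 mm tall, 0.2 to 0.35 kg; body 68 mm diameter up to 38 mm (bottom edge chamfered 5 mm), sloping shoulder to 46 mm, straight brass-coloured cap 44 mm diameter from 46 mm to the flat top. Point: on its axis, 35 mm above its underside; z up. Slides easily in the pan (friction about 0.3). One of the six in the pan at the start: one near the middle, five spread round the wall.
- jar5_center (a point): rigid sauce jar, all alike: 70 mm tall, 0.2 to 0.35 kg; body 68 mm diameter up to 38 mm (bottom edge chamfered 5 mm), sloping shoulder to 46 mm, straight brass-coloured cap 44 mm diameter from 46 mm to the flat top. Point: on its axis, 35 mm above its underside; z up. Slides easily in the pan (friction about 0.3). One of the six in the pan at the start: one near the middle, five spread round the wall.
- jar6_center (a point): rigid sauce jar, all alike: 70 mm tall, 0.2 to 0.35 kg; body 68 mm diameter up to 38 mm (bottom edge chamfered 5 mm), sloping shoulder to 46 mm, straight brass-coloured cap 44 mm diameter from 46 mm to the flat top. Point: on its axis, 35 mm above its underside; z up. Slides easily in the pan (friction about 0.3). One of the six in the pan at the start: one near the middle, five spread round the wall.
- jar7_center (a point): rigid sauce jar, all alike: 70 mm tall, 0.2 to 0.35 kg; body 68 mm diameter up to 38 mm (bottom edge chamfered 5 mm), sloping shoulder to 46 mm, straight brass-coloured cap 44 mm diameter from 46 mm to the flat top. Point: on its axis, 35 mm above its underside; z up. Slides easily in the pan (friction about 0.3). On the scale at the start.
- cleaver: bystander: steel cleaver, 325 mm long over all, lying on the round wooden chopping block (fixed, 353 mm diameter, 68 mm high); origin under the heel of the blade, which runs along +x
- saucepan: bystander: loose steel saucepan, 160 mm diameter, 85 mm high, with a 155 mm handle along its own -y; origin at the centre of its underside
- bottle: bystander: loose upright squeeze bottle, 58 mm diameter, 185 mm tall; origin at the centre of its underside
Things that resemble listed ones, but are neither listed nor needed, are in the scene too. What is shaped like the part that bears jar7_center but orange or turquoise is not meant.

How it is judged:
At the end, for the whole second after the job is handed in: All seven jars stand in the pan, upright within 0.08 rad and flat on its floor (centres 33 to 44 mm above the pan's underside; 39 mm is true), axes within 82 mm of the pan's axis: one in the middle, six around it. The pan stands flat (0.05 rad) and still on the counter (z of jar1_center in the frame of pan between 0.033 and 0.044 m and horizontal distance between each of jar1_center, jar2_center, jar3_center, jar4_center, jar5_center, jar6_center, jar7_center and pan below 0.082 m and angle between each of jar1_center, jar2_center, jar3_center, jar4_center, jar5_center, jar6_center, jar7_center's own z axis and vertical below 0.08 rad and z of jar2_center in the frame of pan between 0.033 and 0.044 m and z of jar3_center in the frame of pan between 0.033 and 0.044 m and z of jar4_center in the frame of pan between 0.033 and 0.044 m and z of jar5_center in the frame of pan between 0.033 and 0.044 m and z of jar6_center in the frame of pan between 0.033 and 0.044 m and z of jar7_center in the frame of pan between 0.033 and 0.044 m and angle between pan's own z axis and vertical below 0.05 rad and height (world z) of pan below 0.008 m and linear speed of pan below 0.02 m/s); the robot touches nothing.
It fails at once if a jar is knocked over (angle between any of jar1_center, jar2_center, jar3_center, jar4_center, jar5_center, jar6_center, jar7_center's own z axis and vertical above 0.7 rad).
It fails at once if one of the six jars already in the pan is lifted 20 mm or more off its floor (z of any of jar1_center, jar2_center, jar3_center, jar4_center, jar5_center, jar6_center in the frame of pan above 0.06 m).
It fails at once if the seventh jar is dropped into the pan (falling faster than 0.6 m/s, a fall of about 20 mm) instead of being set down (horizontal distance between jar7_center and pan below 0.1 m and z of jar7_center in the frame of pan below 0.075 m and linear speed of jar7 above 0.6 m/s).
It fails at once if the cleaver, saucepan or squeeze bottle is moved more than 30 mm (distance of any of cleaver, saucepan, bottle from where it was at the start of the episode above 0.03 m).
It also fails if it takes over 61 s, if anything falls off the work surface, if the arm or the gripper's body presses on something with over 40 N, if the wrist force passes 120 N, or if a joint passes its speed limit or range.

## Working session

There is one attempt and no reset: what is moved stays moved. The work goes in short steps, Python scripts to look and compute and a tool call to move; the robot and the scene stay as the last step left them, time stands still between calls to the robot, and variables do not carry over. Pictures are saved under pics/ and viewed, and the job is handed in when it is done.

Besides the shell and the picture viewer there is one more tool, called after "Request:" as name(argument=value, ...) on one line, values as JSON. step_arm: Moves the arm, as the interface text tells. Its arguments: {"type":"object","properties":{"increments":{"type":"array","items":{"type":"array","items":{"type":"number"}}},"grip_force":{"type":"number"}},"required":["increments"]}

```bash
ls; mkdir -p pics
python3 - <<'E'
from plant import arm
import cv2,json,numpy as np
print(arm.get_obs())
for n in ("top","scene"):
    f=arm.grab_frame(n)
    cv2.imwrite(f"pics/{n}0.png",f["color"][:,:,::-1])
    print(n,f["K"],f["pose"])
E
```

```text
pics
{'time_s': 0.0, 'joint_positions': array([ 9.11614635e-01,  3.13460421e-01,  1.49848249e+00,  5.30533020e-07,
        1.33101213e+00, -2.23399132e-01]), 'joint_velocities': array([ 4.02439142e-04,  9.04333627e-05, -3.25980747e-04, -1.48645854e-03,
       -1.19630428e-03, -4.13548950e-04]), 'joint_torque': array([-1.34139569e-03, -4.12260926e+01, -2.59744745e+01, -2.37601716e-04,
        4.01241836e-03, -1.84146040e-05]), 'ee_pos': array([0.22144958, 0.47570418, 0.23071266]), 'eef_rot': array([ 2.16171256e-01,  9.76355224e-01, -6.15828917e-04, -2.91176583e-04]), 'wrist_force': array([-0.12649993,  0.78149098,  0.35186487]), 'ft_torque': array([-0.00638546, -0.02277668,  0.00906514]), 'finger_gap': 0.9981868343016692}
top [[453.41981646   0.         254.92421011]
 [  0.         453.41981646 197.45693603]
 [  0.           0.           1.        ]] [[-0.02836927 -0.98072696  0.19331276  0.20574879]
 [-0.99945922  0.03104667  0.01083412  0.02285436]
 [-0.01662703 -0.19290086 -0.98107737  1.70335207]
 [ 0.          0.          0.          1.        ]]
scene [[452.0909769    0.         247.18645512]
 [  0.         452.0909769  187.14774807]
 [  0.           0.           1.        ]] [[ 0.56131431  0.53686376 -0.62984407  1.5356914 ]
 [ 0.82751652 -0.37506873  0.41777968 -0.6213057 ]
 [-0.01194404 -0.75571208 -0.65479507  1.15086861]
 [ 0.          0.          0.          1.        ]]
```

View pics/top0.png

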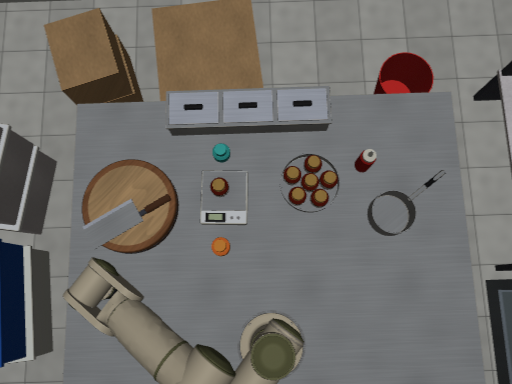

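View pics/scene0.png

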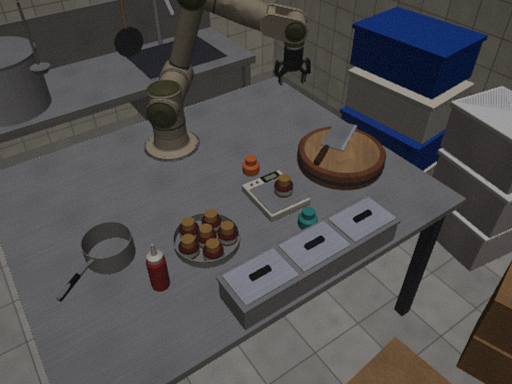

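```bash
cat > h.py <<'E'
import numpy as np,cv2
from scipy.spatial.transform import Rotation as R
def ray(f,uv,z,pose=None):
    P=f["pose"] if pose is None else pose
    uv=np.atleast_2d(uv).astype(float); K=f["K"]
    d=np.c_[(uv[:,0]-K[0,2])/K[0,0],(uv[:,1]-K[1,2])/K[1,1],np.ones(len(uv))]@P[:3,:3].T
    o=P[:3,3]; t=(z-o[2])/d[:,2]
    return o+d*t[:,None]
def toolpose(o):
    T=np.eye(4);T[:3,:3]=R.from_quat(o["eef_rot"]).as_matrix();T[:3,3]=o["ee_pos"];return T
def show(img,name,k=1,box=None):
    if box: img=img[box[1]:box[3],box[0]:box[2]]
    cv2.imwrite("pics/"+name,cv2.resize(img[:,:,::-1],None,fx=k,fy=k,interpolation=cv2.INTER_CUBIC))
def brass(img):
    return cv2.inRange(cv2.cvtColor(img,cv2.COLOR_RGB2HSV),(10,120,70),(25,255,255))
def blobs(m,lo=20,hi=1e9):
    n,l,s,c=cv2.connectedComponentsWithStats(m)
    return [(c[i],s[i,4]) for i in range(1,n) if lo<s[i,4]<hi]
E
python3 - <<'E'
from h import *
img=cv2.imread("pics/top0.png")[:,:,::-1]
show(img,"topz.png",4,(190,130,390,260))
hsv=cv2.cvtColor(img,cv2.COLOR_RGB2HSV)
for p in [(292,174),(313,162),(329,180),(311,181),(220,185),(311,188)]: print(p,hsv[p[1],p[0]])
E
```

```text
(292, 174) [ 19 148 133]
(313, 162) [ 19 148 133]
(329, 180) [ 19 148 133]
(311, 181) [ 19 150 133]
(220, 185) [ 19 146 133]
(311, 188) [  4 218  62]
```

View pics/topz.png

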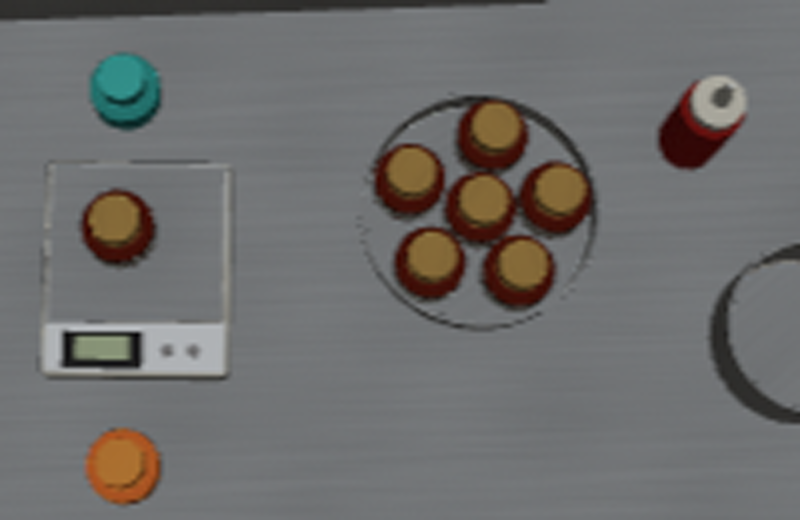

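Run:
```python
from h import *
from plant import arm
f=arm.grab_frame("top");img=f["color"]
m=cv2.inRange(cv2.cvtColor(img,cv2.COLOR_RGB2HSV),(15,110,100),(24,190,160))
for c,a in blobs(m,40,400):
    z=.118 if c[0]<240 else .074
    print(c.round(1),a,ray(f,c,z)[0].round(4))
# rim guess: 4x picture, circle extents x 360..596,y 95..328
for uv in [(360,220),(596,215),(478,96),(482,328)]:
    print(uv,ray(f,(190+uv[0]/4,130+uv[1]/4),.038)[0].round(4))
```

```text
[192.2  48.5] 44 [1.1051 0.2635 0.118 ]
[100.1  72. ] 99 [1.0213 0.6136 0.118 ]
[81.  79.3] 81 [0.9943 0.6848 0.118 ]
[210.5  83.4] 41 [0.9599 0.1947 0.118 ]
[313.6 161. ] 105 [ 0.658 -0.181  0.074]
[292.5 172.1] 106 [ 0.6178 -0.1008  0.074 ]
[329.7 176.7] 105 [ 0.5959 -0.2368  0.074 ]
[310.7 179.2] 108 [ 0.5887 -0.1664  0.074 ]
[217.9 184.1] 112 [0.5713 0.1717 0.118 ]
[297.6 193.3] 110 [ 0.5373 -0.116   0.074 ]
[320.6 195.3] 112 [ 0.5271 -0.1994  0.074 ]
(360, 220) [ 0.5786 -0.0544  0.038 ]
(596, 215) [ 0.5763 -0.2758  0.038 ]
(478, 96) [ 0.6959 -0.1713  0.038 ]
(482, 328) [ 0.4724 -0.1634  0.038 ]
```

Request:
step_arm(increments=[[-59.9,-42.8,-4,0,0,-24.97,0],[-59.9,-42.8,-4,0,0,-24.97,0],[-59.9,-42.8,-4,0,0,-24.97,0],[-59.9,-42.8,-4,0,0,-24.97,0],[-59.9,-42.8,-4,0,0,-24.97,0],[-59.9,-42.8,-4,0,0,-24.97,0],[-59.9,-42.8,-4,0,0,-24.97,0],[-59.9,-42.8,-4,0,0,-24.97,0],[-59.9,-42.8,-4,0,0,-24.97,0],[-59.9,-42.8,-4,0,0,-24.97,0]], grip_force=30)

```text
time_s: 1.15
ee_pos: [0.4592, 0.0554, 0.2576]
eef_rot: [0.0, 1.0, 0.0, 0.0]
wrist_force: [1.2, 0.9, -0.3]
finger_gap: 0.997
```

Run:
```python
from h import *
f=cv2.imread("pics/top0.png")
from plant import arm
g=arm.grab_frame("top")
print("bottle top",ray(g,(369.5,155),.185),"base-ish",ray(g,(190+683/4,130+148/4),.0))
```

```text
bottle top [[ 0.64212096 -0.36116808  0.185     ]] base-ish [[ 0.64835462 -0.37059842  0.        ]]
```

Request:
step_arm(increments=[[-11.5,-21,0,0,0,0,0.35],[-11.5,-21,0,0,0,0,0.35],[-11.5,-21,0,0,0,0,0.35],[-11.5,-21,0,0,0,0,0.35],[-11.5,-21,0,0,0,0,0.35],[-11.5,-21,0,0,0,0,0.35],[-11.5,-21,0,0,0,0,0.35]])

```text
time_s: 1.9
ee_pos: [0.5735, -0.1527, 0.2567]
eef_rot: [0.0, 1.0, 0.0, -0.001]
wrist_force: [-0.6, 0.9, 0.3]
finger_gap: 0.653
```

Run:
```python
from h import *
from plant import arm
o=arm.get_obs();T=toolpose(o)
f=arm.grab_frame("wrist");P=T@f["mount"]
print(o["ee_pos"],o["finger_gap"],P.round(4))
np.savez("w1.npz",img=f["color"],P=P,K=f["K"])
show(f["color"],"w1.png")
m=cv2.inRange(cv2.cvtColor(f["color"],cv2.COLOR_RGB2HSV),(13,100,80),(26,200,255))
for c,a in blobs(m,300): print(c.round(1),a,ray(f,c,.074,P)[0].round(4))
```

```text
[ 0.57352944 -0.15270266  0.25674223] 0.6532061083063706 [[ 1.600e-03  9.579e-01  2.871e-01  5.004e-01]
 [ 1.000e+00 -1.700e-03  4.000e-04 -1.515e-01]
 [ 9.000e-04  2.871e-01 -9.579e-01  4.003e-01]
 [ 0.000e+00  0.000e+00  0.000e+00  1.000e+00]]
[210.1 123.3] 1774 [ 0.5264 -0.1958  0.074 ]
[294.  133.8] 1722 [ 0.5366 -0.1146  0.074 ]
[244.3 183.8] 1605 [ 0.5866 -0.1635  0.074 ]
[175.9 191.1] 1616 [ 0.5943 -0.2335  0.074 ]
[306.6 210.8] 1522 [ 0.6158 -0.0991  0.074 ]
[231.3 245.4] 1411 [ 0.655  -0.1782  0.074 ]
```

View pics/w1.png

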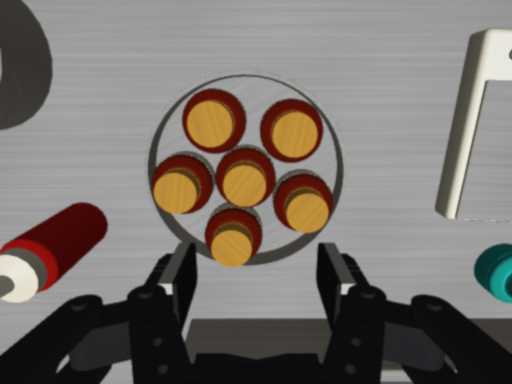

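Run:
```python
from h import *
d=np.load("w1.npz");f={"K":d["K"]};P=d["P"];img=d["img"]
for uv in [(148,166),(344,166),(246,71),(246,265)]: print(ray(f,uv,.038,P)[0].round(4))
show(img,"w1z.png",3,(135,60,360,260))
```

```text
[ 0.5756 -0.2713  0.038 ]
[ 0.576 -0.054  0.038]
[ 0.4769 -0.1617  0.038 ]
[ 0.6982 -0.164   0.038 ]
```

View pics/w1z.png

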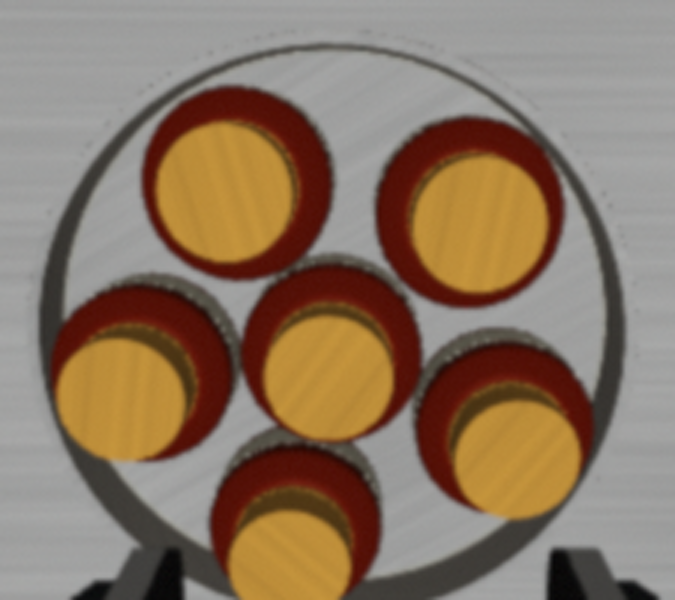

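Request:
step_arm(increments=[[-4.23,5.36,5,0,0,0,0.35],[-4.23,5.36,10,0,0,0,0.35],[-4.23,5.36,15.2,0,0,0,0.35],[-4.23,5.36,15.2,0,0,0,0.35],[-4.23,5.36,15.2,0,0,0,0.35],[-4.23,5.36,15.2,0,0,0,0.35],[-4.23,5.36,15.2,0,0,0,0.35]])

```text
time_s: 2.65
ee_pos: [0.6168, -0.0991, 0.1082]
eef_rot: [-0.0, 1.0, -0.001, 0.002]
wrist_force: [0.7, -0.2, -0.1]
finger_gap: 0.652
```

Request:
step_arm(increments=[[0.1,0,3,0,0,0,0.35],[0.1,0,5.5,0,0,0,0.35],[0.1,0,5.5,0,0,0,0.35],[0.1,0,5.5,0,0,0,0.35],[0.1,0,5.5,0,0,0,0.8],[0.1,0,5.5,0,0,0,0.8],[0.1,0,5.5,0,0,0,0.8]])

```text
time_s: 3.35
ee_pos: [0.6161, -0.0994, 0.053]
eef_rot: [0.0, 1.0, -0.001, 0.002]
wrist_force: [-1.8, -0.9, 7.2]
finger_gap: 0.504
```

Run:
```python
from h import *
from plant import arm
o=arm.get_obs();print(o["ee_pos"],o["finger_gap"],o["wrist_force"])
f=arm.grab_frame("wrist");show(f["color"],"w2.png")
```

```text
[ 0.61613467 -0.09943482  0.05298132] 0.5043994389744806 [-1.82399212 -0.91222403  7.23634939]
```

View pics/w2.png

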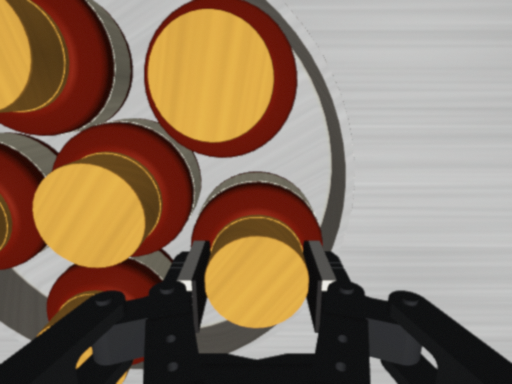

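Request:
step_arm(increments=[[-0.6,-0.3,0,0,0,0,0.8],[-1.3,-0.8,0,0,0,0,0.8],[-2.05,-1.2,0,0,0,0,0.8],[-2.05,-1.2,0,0,0,0,0.8],[-2.05,-1.2,0,0,0,0,0.35],[-2.05,-1.2,0,0,0,0,0.35],[-2.05,-1.2,-3,0,0,0,0.35],[-2.05,-1.2,-5,0,0,0,0.35],[-2.05,-1.2,-5,0,0,0,0.35]])

```text
time_s: 4.3
ee_pos: [0.6367, -0.1113, 0.1037]
eef_rot: [-0.0, 1.0, -0.001, 0.003]
wrist_force: [1.1, 0.6, 0.3]
finger_gap: 0.653
```

Request:
step_arm(increments=[[10,-0.3,0,0,0,0,0.35],[10,-0.3,0,0,0,0,0.35],[10,-0.3,0,0,0,0,0.35],[10,-0.3,0,0,0,0,0.35],[10,-0.3,3,0,0,0,0.35],[10,-0.3,5.1,0,0,0,0.35],[10,-0.3,5.1,0,0,0,0.35],[10,-0.3,5.1,0,0,0,0.8],[10,-0.3,5.1,0,0,0,0.8],[10,-0.3,5.1,0,0,0,0.8]])

```text
time_s: 5.3
ee_pos: [0.536, -0.1141, 0.0502]
eef_rot: [-0.0, 1.0, -0.0, 0.001]
wrist_force: [0.1, -0.7, -2.4]
finger_gap: 0.503
```

Request:
step_arm(increments=[[-0.6,0.65,0,0,0,0,0.8],[-1.4,1.35,0,0,0,0,0.8],[-2.3,1.8,0,0,0,0,0.8],[-3.2,2.1,0,0,0,0,0.8],[-3.2,2.1,0,0,0,0,0.8],[-3.2,2.1,0,0,0,0,0.35],[-3.2,2.1,0,0,0,0,0.35],[-3.2,2.1,-3,0,0,0,0.35],[-3.2,2.1,-5.5,0,0,0,0.35],[-3.2,2.1,-5.5,0,0,0,0.35]])

```text
time_s: 6.3
ee_pos: [0.5688, -0.0937, 0.1077]
eef_rot: [0.0, 1.0, -0.001, 0.003]
wrist_force: [-0.3, -0.1, -0.6]
finger_gap: 0.653
```

Request:
step_arm(increments=[[-2.55,-14,0,0,0,0,0.35],[-2.55,-14,0,0,0,0,0.35],[-2.55,-14,0,0,0,0,0.35],[-2.55,-14,0,0,0,0,0.35],[-2.55,-14,0,0,0,0,0.35],[-2.55,-14,3,0,0,0,0.35],[-2.55,-14,5.6,0,0,0,0.35],[-2.55,-14,5.6,0,0,0,0.35],[-2.55,-14,5.6,0,0,0,0.8],[-2.55,-14,5.6,0,0,0,0.8]])

```text
time_s: 7.3
ee_pos: [0.5928, -0.232, 0.0485]
eef_rot: [-0.0, 1.0, 0.0, -0.0]
wrist_force: [-0.1, 0.0, -2.4]
finger_gap: 0.507
```

Request:
step_arm(increments=[[0,0,0,0,0,0,0.8],[-0.7,0.05,0,0,0,0,0.8],[-1.55,0.25,0,0,0,0,0.8],[-1.55,0.25,0,0,0,0,0.8],[-1.55,0.25,0,0,0,0,0.8]])

```text
time_s: 7.8
ee_pos: [0.6088, -0.2303, 0.0484]
eef_rot: [-0.0, 1.0, 0.0, 0.0]
wrist_force: [0.1, -0.2, -1.9]
finger_gap: 0.506
```

Request:
step_arm(increments=[[0,0,0,0,0,0,0.35],[0,0,0,0,0,0,0.35],[0,0,-4,0,0,0,0.35],[0,0,-5.5,0,0,0,0.35],[4,1.7,-5.5,0,0,0,0.35],[8.2,3.45,-5.5,0,0,0,0.35],[8.2,3.45,-5.5,0,0,0,0.35],[8.2,3.45,-3,0,0,0,0.35],[8.2,3.45,-0.2,0,0,0,0.35],[8.2,3.45,-0.2,0,0,0,0.35]])

```text
time_s: 8.8
ee_pos: [0.5252, -0.1953, 0.0479]
eef_rot: [0.0, 1.0, 0.001, -0.002]
wrist_force: [-0.0, 0.2, -0.0]
finger_gap: 0.649
```

Request:
step_arm(increments=[[0,0,0,0,0,0,0.8],[0,0,0,0,0,0,0.8],[0,0,0,0,0,0,0.8],[-0.4,-1.2,0,0,0,0,0.8],[-1.45,-2.3,0,0,0,0,0.8],[-1.45,-2.3,0,0,0,0,0.8],[-1.45,-2.3,0,0,0,0,0.8]])

```text
time_s: 9.5
ee_pos: [0.5415, -0.2198, 0.0512]
eef_rot: [0.0, 1.0, -0.001, 0.001]
wrist_force: [1.0, -1.7, 2.5]
finger_gap: 0.504
```

Request:
step_arm(increments=[[0,0,0,0,0,0,0.35],[0,0,0,0,0,0,0.35],[0,0,-4,0,0,0,0.35],[0,3,-9,0,0,0,0.35],[0,6.5,-14,0,0,0,0.35],[0,6.5,-19,0,0,0,0.35],[0,6.5,-19,0,0,0,0.35],[0,6.5,-19,0,0,0,0.35]])

```text
time_s: 10.3
ee_pos: [0.5416, -0.1535, 0.2434]
eef_rot: [-0.001, 1.0, -0.001, 0.002]
wrist_force: [0.2, 0.2, -0.5]
finger_gap: 0.653
```

```bash
cat > look.py <<'E'
import sys
from h import *
from plant import arm
o=arm.get_obs();T=toolpose(o)
f=arm.grab_frame("wrist");P=T@f["mount"]
print(o["ee_pos"],o["time_s"])
n=sys.argv[1];z=float(sys.argv[2]) if len(sys.argv)>2 else .074
np.savez(n+".npz",img=f["color"],P=P,K=f["K"]);show(f["color"],n+".png")
m=cv2.inRange(cv2.cvtColor(f["color"],cv2.COLOR_RGB2HSV),(13,100,80),(26,200,255))
p=[]
for c,a in blobs(m,300):
    q=ray(f,c,z,P)[0];p.append(q[:2]);print(c.round(1),a,q.round(4))
p=np.array(p)
from scipy.spatial.distance import squareform,pdist
print((squareform(pdist(p))*1000).round(0))
E
python3 look.py w3
```

```text
[ 0.54162461 -0.15350369  0.24335826] 10.3
[189.3 171.4] 1779 [ 0.54   -0.2172  0.074 ]
[317.6 199.1] 1665 [ 0.5678 -0.0922  0.074 ]
[246.9 216. ] 1661 [ 0.5858 -0.162   0.074 ]
[182.3 233.5] 1220 [ 0.6048 -0.2281  0.074 ]
[295.9 261.2] 1437 [ 0.6361 -0.1111  0.074 ]
[233.  277.2] 1408 [ 0.6552 -0.1774  0.074 ]
[[  0. 128.  72.  66. 143. 122.]
 [128.   0.  72. 141.  71. 122.]
 [ 72.  72.   0.  69.  72.  71.]
 [ 66. 141.  69.   0. 121.  71.]
 [143.  71.  72. 121.   0.  69.]
 [122. 122.  71.  71.  69.   0.]]
```

View pics/w3.png

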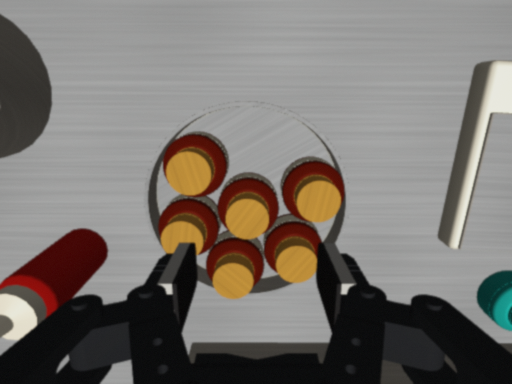

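Request:
step_arm(increments=[[-2.8,32.5,0,0,0,0,0],[-2.8,32.5,0,0,0,0,0],[-2.8,32.5,0,0,0,0,0],[-2.8,32.5,0,0,0,0,0],[-2.8,32.5,0,0,0,0,0],[-2.8,32.5,0,0,0,0,0],[-2.8,32.5,0,0,0,0,0],[-2.8,32.5,0,0,0,0,0],[-2.8,32.5,2,0,0,0,0.15],[-2.8,32.5,2,0,0,0,0.15]])

```text
time_s: 11.35
ee_pos: [0.5676, 0.1701, 0.2167]
eef_rot: [0.0, 1.0, -0.0, -0.004]
wrist_force: [0.0, -0.5, -0.4]
finger_gap: 0.849
```

```bash
python3 look.py w4 0.118
```

```text
[0.56762149 0.1700819  0.21674901] 11.35
[497.  94.] 1918 [0.4935 0.3394 0.118 ]
[496.5 193.1] 2319 [0.5655 0.3536 0.118 ]
[259.7 198.6] 2624 [0.5697 0.1738 0.118 ]
[[  0.  73. 182.]
 [ 73.   0. 180.]
 [182. 180.   0.]]
```

View pics/w4.png

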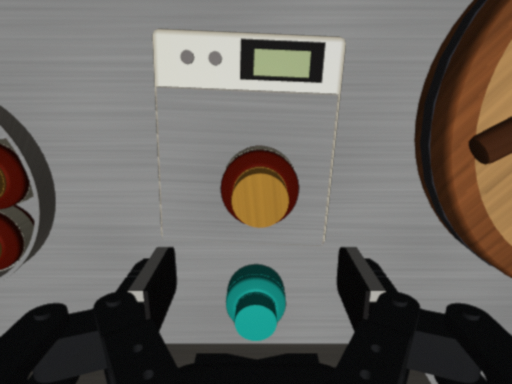

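Request:
step_arm(increments=[[-0.2,0.35,4,0,0,0,0.2],[-0.2,0.35,8,0,0,0,0.25],[-0.2,0.35,11.6,0,0,0,0.25],[-0.2,0.35,11.6,0,0,0,0.25],[-0.2,0.35,11.6,0,0,0,0.25],[-0.2,0.35,11.6,0,0,0,0.25]], grip_force=50)

```text
time_s: 12.0
ee_pos: [0.5723, 0.1744, 0.1071]
eef_rot: [0.0, 1.0, 0.0, 0.002]
wrist_force: [0.3, 0.5, 0.2]
finger_gap: 0.749
```

Request:
step_arm(increments=[[0.25,0,1.15,0,0,0,0.25],[0.25,0,1.15,0,0,0,0.25],[0.25,0,1.15,0,0,0,0.25],[0.25,0,1.15,0,0,0,0.8],[0.25,0,1.15,0,0,0,0.8],[0.25,0,1.15,0,0,0,0.8],[0.25,0,1.15,0,0,0,0.8]])

```text
time_s: 12.7
ee_pos: [0.5688, 0.1745, 0.0935]
eef_rot: [-0.0, 1.0, -0.0, 0.001]
wrist_force: [-1.1, -2.5, 4.6]
finger_gap: 0.5
```

Request:
step_arm(increments=[[0,0,-3,0,0,0,0.8],[0,0,-7,0,0,0,0.8],[0,0,-11,0,0,0,0.8],[1.5,-7,-11,0,0,0,0.8],[3,-12,-11,0,0,0,0.8],[4.2,-17,-11,0,0,0,0.8],[5.3,-22,-11,0,0,0,0.8],[5.3,-27,-11,0,0,0,0.8],[5.3,-31,-11,0,0,0,0.8],[5.3,-32,-11,0,0,0,0.8]])

```text
time_s: 13.7
ee_pos: [0.5146, -0.1487, 0.2023]
eef_rot: [0.001, 1.0, 0.0, -0.001]
wrist_force: [0.5, 0.6, -3.3]
finger_gap: 0.501
```

Request:
step_arm(increments=[[0,0,0,0,0,0,0.8],[0,0,0,0,0,0,0.8]])

```text
time_s: 13.9
ee_pos: [0.5151, -0.1453, 0.2023]
eef_rot: [0.0, 1.0, 0.001, -0.001]
wrist_force: [-0.2, 0.4, -2.5]
finger_gap: 0.5
```

```bash
python3 look.py w5
```

```text
[ 0.51514823 -0.14527725  0.2023024 ] 13.9
[172.  212.5] 2152 [ 0.5395 -0.2171  0.074 ]
[328.5 235.4] 577 [ 0.5613 -0.0799  0.074 ]
[254.3 287.2] 10154 [ 0.6134 -0.1459  0.074 ]
[154.  277.1] 520 [ 0.6027 -0.2384  0.074 ]
[[  0. 139. 103.  67.]
 [139.   0.  84. 164.]
 [103.  84.   0.  93.]
 [ 67. 164.  93.   0.]]
```

View pics/w5.png

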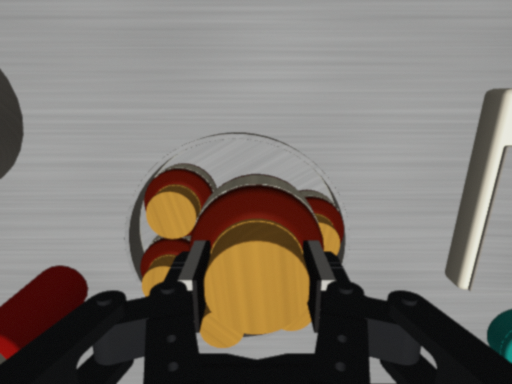

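Request:
step_arm(increments=[[0,-0.15,3,0,0,0,0.8],[0,-0.15,6,0,0,0,0.8],[0,-0.15,8.5,0,0,0,0.8],[0,-0.15,10,0,0,0,0.8],[0,-0.15,11.5,0,0,0,0.8],[0,-0.15,12.5,0,0,0,0.8],[0,-0.15,12.5,0,0,0,0.8]])

```text
time_s: 14.65
ee_pos: [0.515, -0.1458, 0.0769]
eef_rot: [-0.001, 1.0, 0.001, -0.001]
wrist_force: [-0.0, -0.9, -3.0]
finger_gap: 0.5
```

Request:
step_arm(increments=[[0,-0.1,0.6,0,0,0,0.8],[0,-0.1,1.2,0,0,0,0.8],[0,-0.1,1.8,0,0,0,0.8],[0,-0.1,2.3,0,0,0,0.8],[0,-0.1,2.5,0,0,0,0.8],[0,-0.1,2.5,0,0,0,0.8]])

```text
time_s: 15.25
ee_pos: [0.5154, -0.1479, 0.0527]
eef_rot: [0.0, 1.0, 0.0, -0.0]
wrist_force: [-0.2, -0.3, -1.8]
finger_gap: 0.493
```

Request:
step_arm(increments=[[0,0,0.2,0,0,0,0.8],[0,0,0.35,0,0,0,0.8],[0,0,0.35,0,0,0,0.8]])

```text
time_s: 15.55
ee_pos: [0.5156, -0.148, 0.0496]
eef_rot: [0.0, 1.0, -0.0, 0.0]
wrist_force: [-0.3, -0.4, -3.0]
finger_gap: 0.498
```

Request:
step_arm(increments=[[0,0,0.1,0,0,0,0.8],[0,0,0.15,0,0,0,0.8],[0,0,0.15,0,0,0,0.8]])

```text
time_s: 15.85
ee_pos: [0.5159, -0.1481, 0.0495]
eef_rot: [-0.0, 1.0, -0.0, 0.001]
wrist_force: [-3.6, 0.9, 11.1]
finger_gap: 0.5
```

Now it bears on the floor (+11 N). Release, lift and look.

Request:
step_arm(increments=[[0,0,-0.1,0,0,0,0.8],[0,0,-0.1,0,0,0,0.33],[0,0,-0.1,0,0,0,0.33],[0,0,-0.1,0,0,0,0.33],[0,0,-3,0,0,0,0.33],[0,0,-7,0,0,0,0.33],[0,0,-12,0,0,0,0.33],[-4,0,-18,0,0,0,0.33],[-5,0,-21,0,0,0,0.0],[-5,0,-21,0,0,0,0.0]])

```text
time_s: 16.85
ee_pos: [0.5685, -0.1485, 0.2638]
eef_rot: [-0.0, 1.0, -0.002, 0.005]
wrist_force: [0.2, 0.3, 0.4]
finger_gap: 0.974
```

```bash
python3 look.py w6
```

```text
[ 0.56846851 -0.14850362  0.26382381] 16.85
[257.6 116.8] 1672 [ 0.5179 -0.1469  0.074 ]
[187.3 140.1] 1699 [ 0.5406 -0.217   0.074 ]
[311.2 167.6] 1576 [ 0.5685 -0.0921  0.074 ]
[243.1 184.6] 1548 [ 0.5866 -0.1619  0.074 ]
[180.8 206. ] 1460 [ 0.6103 -0.2282  0.074 ]
[290.5 229.2] 1365 [ 0.6366 -0.1112  0.074 ]
[229.8 245.6] 1307 [ 0.6563 -0.1773  0.074 ]
[[  0.  74.  75.  70. 123. 124. 142.]
 [ 74.   0. 128.  72.  71. 143. 122.]
 [ 75. 128.   0.  72. 142.  71. 122.]
 [ 70.  72.  72.   0.  70.  71.  71.]
 [123.  71. 142.  70.   0. 120.  69.]
 [124. 143.  71.  71. 120.   0.  69.]
 [142. 122. 122.  71.  69.  69.   0.]]
```

View pics/w6.png

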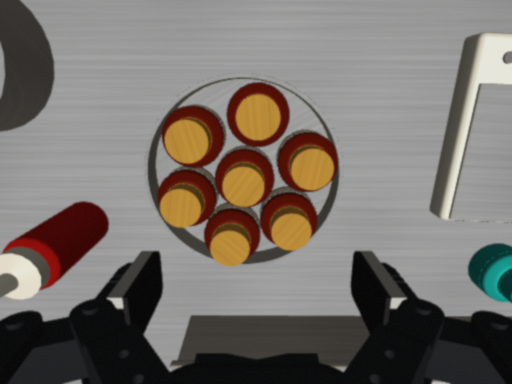

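Run:
```python
from h import *
from plant import arm
f=arm.grab_frame("scene");show(f["color"],"s9.png",5,(150,180,270,290))
```

```text
(no output)
```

View pics/s9.png

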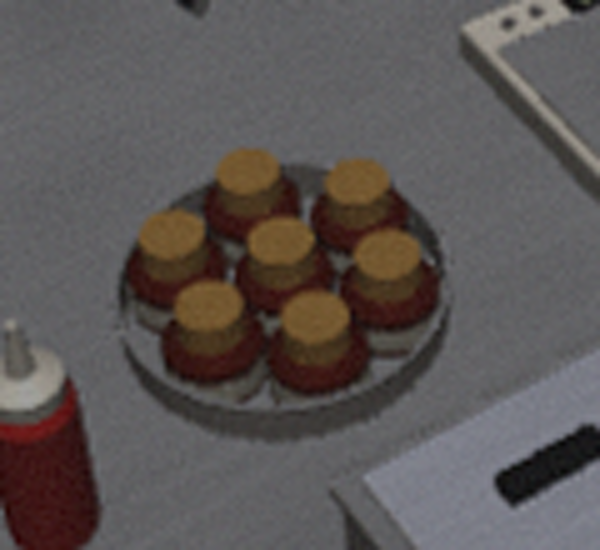

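The scene view shows all seven jars upright at one level in the pan, one in the middle and six around it. The arm is clear of them.

```bash
python3 -c "
from plant import arm
print(arm.job_done())"
```

```text
the job is handed in; nothing more can be done
None
```

All seven jars stand in the pan, one in the middle and six around it, and I handed the job in at about 17 s. No verdict was reported.

**What I did:** I gripped four of the outer jars by their caps, one at a time, and slid them along the pan floor. The middle jar and one outer jar stayed where they were. That opened a place on the side nearest the robot. I lifted the seventh jar off the scale and lowered it in until the wrist force showed it resting on the floor, then let go and raised the arm clear.

**Last checks:**
- **Position:** In the final wrist picture the outer jars are about 70–73 mm from the middle jar, against the limit of 82 mm from the pan's axis. Adjacent jars are 69–75 mm apart, so no jar overlaps another.
- **Upright:** In the scene view all the caps are upright and at one level.
- **Bystanders:** Nothing touched the cleaver, saucepan or squeeze bottle, and I did not re-measure their positions afterwards.

**Disagreements:**
- The top and wrist cameras differed by about 2–3 mm. I used the wrist values.
- The seventh jar touched the floor 1–2 mm lower than I had computed, with a brief contact force of 11 N.

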